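# Let the lid of the colour box down softly

### The arm

A 7-joint arm with a two-finger parallel gripper is mounted at the origin on the work surface. World frame = base frame: x ahead of the robot, y to its left, z up, the work surface at z = 0. Lengths are in m, angles in rad, forces in N, time in s.
With the tool pointing down it reaches from about 0.35 to 0.9 m from the base axis. Payload 8.1 kg.
Tool frame: the origin (TCP) lies between the finger pads; the fingertips stand 11 mm ahead of it and the grasp point (between the pads) lies 8 mm behind it; z points along the fingers, y is the line along which they close (so a half turn about z gives the same grasp; the last joint's range is limited). The gripper opens to 92 mm and grips with 3 to 60 N. Pads are 19 mm wide; open, the fingers measure 130 mm over their backs; the gripper's body (75 mm by 190 mm) begins 47 mm behind the grasp point.
Start: joints at [1.168, 0.434, 0.025, 1.573, -0.012, 1.134, -0.075], TCP at [0.185, -0.597, 0.238] pointing down, gripper open.
Joint ranges: [-2.62, 2.62], [-0.44, 2.09], [-1.27, 1.32], [0.08, 2.57], [-1.32, 4.46], [0.12, 2], [-2.74, 2.74]. Speed limits (rad/s): [2.22, 2.22, 3.01, 3.01, 3.14, 3.14, 3.14].

### API

Orientations are given as a 3x3 rotation matrix whose columns are the frame's x, y, z axes.
In Python, from plant import ctrl, snapshot, calibration gives the robot as it stands.
- The arm moves only by the shell command python3 -m handwheel 'ROWS' [OPENING] [FORCE]. ROWS is JSON, a list of rows, each an object with "dp": the shift along the tool's x, y, z in cm, a list of three; "spin": the turn about the tool's z in degrees. In form: [{"dp": [x, y, z], "spin": spin}, ...]. A call has 1 to 10 rows; each row is the pose to reach, as a shift and turn from the pose commanded when the call began, along the tool's axes at that moment; what a row does not reach only later rows make up. A row lasts 1/8 s, in which the tool goes at most 62.5 mm and 10.7 degrees, less where a joint would pass 70% of its speed; a pose out of reach is approached as far as the arm can. A call with a gripper value outside its range is refused whole. OPENING is the gripper's target within -1 to 1 (shut at 1, half-way at 0, fully open at -1), set as the call begins (- or left out, the last holds). The fingers move at their own pace and stop on an object; FORCE is the grip in N (left out, the last holds). Time passes only in rows, so rows that repeat a pose let the fingers close. It gives the time, the measured TCP pose, the force, the opening and the grip force at its end, in the units of the state.
- ctrl.state(): the state, without advancing time (a new reading comes with each control period).
- snapshot(name): name is "scene" or "top" or "wrist"; returns the picture (420x560x3 uint8, red, green, blue); there is no depth.
- calibration(name): a dict with "intrinsics" (3x3 intrinsics, pixels), "eye" and "rotation" of the camera in the world. Camera axes: x right, y up, looking along -z (the intrinsics and any distortion apply to the point x, -y, -z); pixel columns grow to the right and rows downward; lengths in m; the calibration is good to about 2 mm. A picture is of the moment at which its call begins: read the wrist's pose just before it. calibration takes no time and is no camera call; for the wrist camera it gives the pose at the moment of the call.
- ctrl.finish_job(): hands the job in; it is judged then, once.
The state is a dict: "t": time; "qpos": joint angles; "dq": joint speeds; "joint_efforts": joint torques, N m; "eef_pos": TCP position; "orientation": TCP orientation; "force": force on the tool from outside, world axes, zero at the start; "torque": the same for the moment, N m; "opening": opening from 0.0 (shut) to 1.0 (fully open); "grasp_force": force on a finger pad.
Only numpy, scipy, OpenCV 4.12 (cv2) and the standard library are available. Lean on these libraries where they do the work, as an engineer would, in place of code of your own. Each camera call takes 0.05 s, during which the arm holds its last target. There are 200 camera calls.

### The job

The grey steel box of glass colour rods stands with its lid leaning open. With a fingertip, tip the lid over its balance point, catch it on a finger while it falls, let its weight rest on that finger a moment while it is still clearly ajar, and lower it gently until it is fully shut, so that it does not slam on the glass. Do not pinch or grip the lid, leave everything else on the bench where it stands, and finish clear of everything.

Things in the scene. Friction and masses are not known exactly. Their poses are not given: they have to be found in the camera images.
- box: the colour box: fixed open-topped grey steel case, 150 mm deep (x) x 240 mm wide (y) x 110 mm high, walls 6 mm, glass rods lying inside up to 70 mm above the bench. Origin: centre of its underside. Its x axis points from the lip side to the hinge side (to the robot's right), y along its width, z up.
- lid (a joint): lid angle: 0 = shut (level), 1.75 = leaning back on its stop, past the hinge; hinge along the box's y axis. It balances at about 1.52: above that it falls back, below it falls shut. Greased, slow hinge: left alone it goes from 1.38 to 0.5 in about 1.8 s and strikes the rim at about 1.2 rad/s (its weight varies). About 0.6 kg; 3 N at the lip holds it near level.
- lid_hinge (a point): middle of the hinge line: upper edge of the box, 75 mm along the box's +x from its origin and 110 mm above the bench
- lid_lip (a point): lid: flat sheet steel, 10 mm thick, 150 x 240 mm. This point: middle of the lower edge of the lid's lip, on the lid's underside, 180 mm from the hinge line. The lip is a plain flat tab, 90 mm wide, that stands 30 mm out beyond the box's -x wall when the lid is shut, so that a finger can stay under it, outside the box, until the lid is down.
- bottle: bystander: clear plastic bottle, 60 mm diameter, 170 mm high, standing; origin at its foot
- tumbler: bystander: green glass tumbler, 74 mm diameter, 100 mm high, standing; origin at its foot
- jar: bystander: glass jar with steel cap, 70 mm diameter, 90 mm high, standing; origin at its foot
- shears: bystander: steel hand shears lying flat, about 220 mm long, 80 mm wide, 16 mm high; origin near the middle
- jacks: bystander: steel jacks (U-shaped tongs) lying flat, about 250 mm x 72 mm x 12 mm; origin in the middle
- paddle: bystander: wooden paddle lying flat, 255 mm x 75 mm x 14 mm; origin near the middle
- ladle: bystander: wooden shaping block, a cup of 84 mm diameter and 50 mm height with a 140 mm level handle; origin under the cup

How it is judged:
By the outcome, as a careful person would: the job done as asked, in the order asked, and still so for the second after the job is handed in, with the robot touching nothing.
It also fails if it takes over 48 s, if anything falls off the work surface, if the arm or the gripper's body presses on something with over 40 N, if the wrist force passes 120 N, or if a joint passes its speed limit or range.

## Working session

There is one attempt and no reset: what is moved stays moved. The work goes in short steps, Python scripts to look and compute and a shell command to move; the robot and the scene stay as the last step left them, time stands still between calls to the robot, and variables do not carry over. Pictures are saved under pics/ and viewed, at most 12 in all, crops included, and the job is handed in when it is done.

```bash
mkdir -p pics; ls; python3 - <<'E'
from plant import ctrl,snapshot,calibration
import cv2,numpy as np
s=ctrl.state();print(s['t'],s['eef_pos'],np.round(s['orientation'],3))
for n in("scene","top"):
    cv2.imwrite(f"pics/{n}1.png",cv2.resize(snapshot(n)[:,:,::-1],(800,600)))
    print(n,calibration(n))
E
```

```text
pics
0.0 [ 0.18432597 -0.59667039  0.23691907] [[ 0.955  0.295 -0.001]
 [ 0.295 -0.955  0.001]
 [-0.    -0.002 -1.   ]]
scene {'intrinsics': array([[468.50887594,   0.        , 279.36576525],
       [  0.        , 468.50887594, 214.90476018],
       [  0.        ,   0.        ,   1.        ]]), 'eye': array([ 1.0660239 , -0.72514436,  0.93641176]), 'rotation': array([[ 0.87495428, -0.30949206,  0.37238378],
       [ 0.48376606,  0.59150081, -0.64505596],
       [-0.02062561,  0.7445411 ,  0.66725792]])}
top {'intrinsics': array([[487.97245562,   0.        , 276.96279034],
       [  0.        , 487.97245562, 214.45530464],
       [  0.        ,   0.        ,   1.        ]]), 'eye': array([0.45541213, 0.07202319, 1.22327337]), 'rotation': array([[ 0.0186685 ,  0.99167623, -0.12739601],
       [-0.99980541,  0.01932832,  0.0039449 ],
       [ 0.00637441,  0.12729758,  0.99184409]])}
```

View pics/scene1.png

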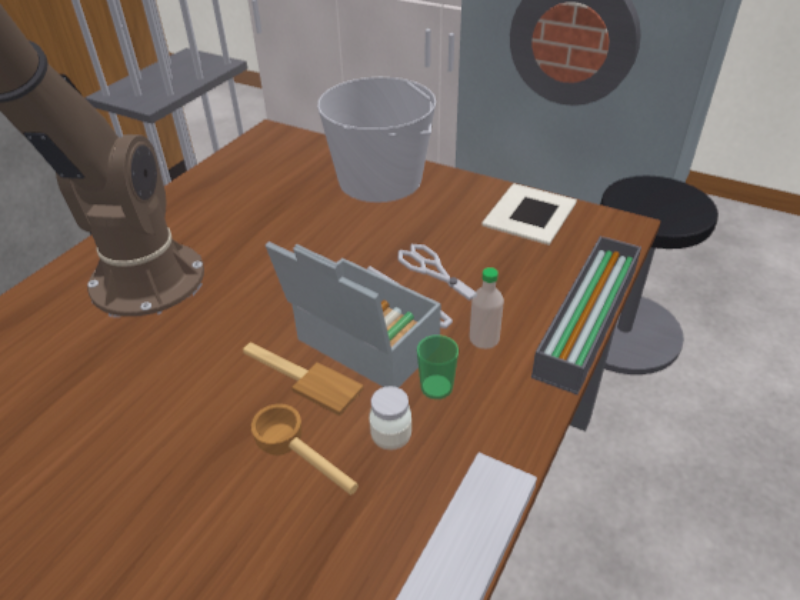

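View pics/top1.png

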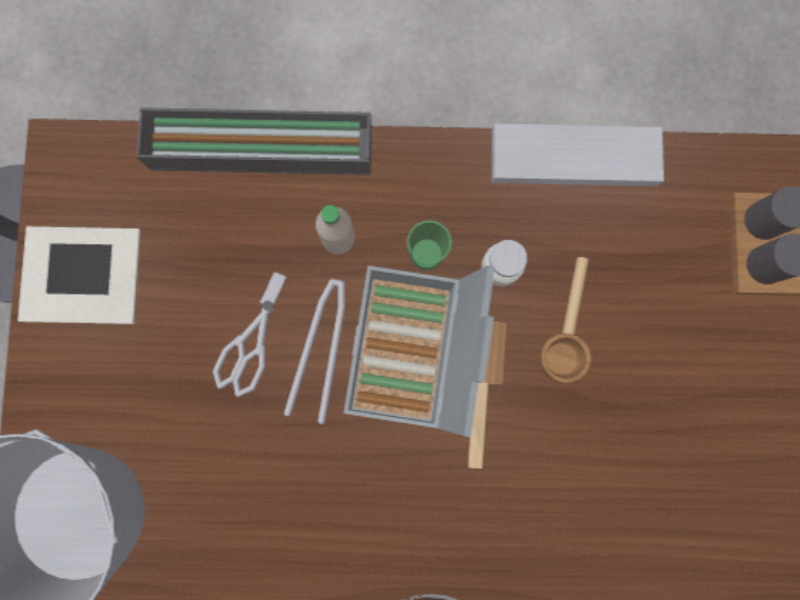

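The top view shows the box at about (400,345), with its hinge to the right from (458,278) to (440,425). The lid leans right, and its lip tab spans about (490,265) to (475,430). The jacks lie left of the box, the bottle is up-left at (342,245), and the jar is at (505,262). I'll enlarge the box area to get exact corners.

```bash
python3 - <<'E'
import cv2
from plant import snapshot
im=snapshot("top")[:,:,::-1]
c=im[175:315,215:365]   # 150x140
cv2.imwrite("pics/crop1.png",cv2.resize(c,(600,560),interpolation=cv2.INTER_CUBIC))
E
```

```text
(no output)
```

View pics/crop1.png

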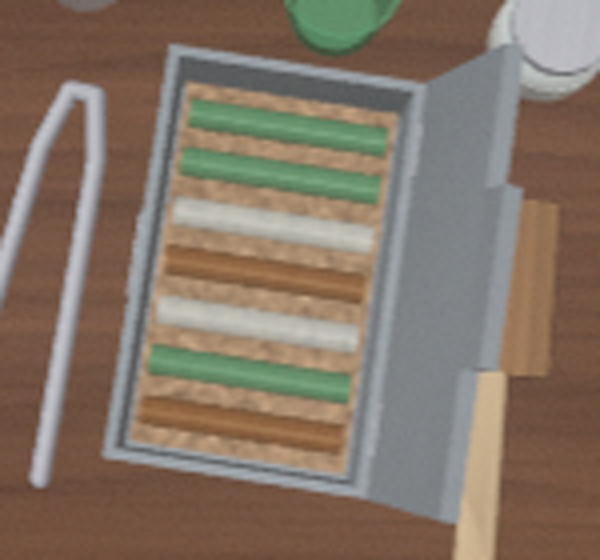

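The crop puts the rim corners at far-left (172,45), near-left (105,457), far-right (425,85) and near-right (365,497). The underside edge of the lip tab runs from about (503,187) to (476,370).

```bash
cat > geo.py <<'E'
import numpy as np
from plant import ctrl,calibration
def ray(uv,z,n="top"):
    c=calibration(n);K=c['intrinsics'];p=np.linalg.solve(K,[uv[0],uv[1],1])
    d=c['rotation']@[p[0],-p[1],-p[2]];e=c['eye'];return e+d*(z-e[2])/d[2]
E
python3 - <<'E'
from geo import *
px=lambda a:(215+a[0]/4,175+a[1]/4)
C=[ray(px(a),.11)[:2] for a in [(172,45),(105,457),(425,85),(365,497)]]
FL,NL,FR,NR=C
for n,c in zip("FL NL FR NR".split(),C):print(n,c.round(4))
print("w",np.linalg.norm(FL-NL),np.linalg.norm(FR-NR),"d",np.linalg.norm(FL-FR),np.linalg.norm(NL-NR))
c=sum(C)/4; yv=FL-NL+FR-NR;xv=FR-FL+NR-NL
print("ang y",np.arctan2(yv[1],yv[0]),"ang x+90",np.arctan2(xv[1],xv[0])+np.pi/2,"c",c)
a=np.arctan2(yv[1],yv[0]);by=np.array([np.cos(a),np.sin(a)]);bx=np.array([by[1],-by[0]])
H=c+.075*bx
print("hinge",H,"bx",bx,"by",by)
z=.11+.18*np.sin(1.75)
for a_ in [(503,187),(476,370)]:
    q=ray(px(a_),z)[:2]-H; print("lip d(bx),by",q@bx,q@by,"expect",-.18*np.cos(1.75))
for n,u in dict(bottle=(342,248),tumbler=(428,258),jar=(500,275),jack=(335,285)).items():
    q=ray((u[0]*.7,u[1]*.7),0)[:2];print(n,q,"box",(q-H)@bx,(q-H)@by)
E
```

```text
FL [0.6634 0.1128]
NL [0.4268 0.1449]
FR [ 0.6428 -0.034 ]
NR [ 0.4073 -0.0019]
w 0.2387606621005411 0.2377217033265158 d 0.14820034982302152 0.14813321093010973
ang y -0.13533395903766512 ang x+90 -0.13580255349916137 c [0.53509849 0.05544031]
hinge [ 0.5249794  -0.01887391] bx [-0.13492122 -0.99085633] by [ 0.99085633 -0.13492122]
lip d(bx),by 0.030740851534467564 0.04341465490916442 expect 0.03208429001690857
lip d(bx),by 0.030032981811094574 -0.04564449174329074 expect 0.03208429001690857
bottle [0.71583167 0.16502713] box -0.20796953017083136 0.16429502274821545
tumbler [0.70071507 0.01104699] box -0.05335778792737606 0.17009183529505784
jar [ 0.67247148 -0.11761002] box 0.07793348289701443 0.15946505692418034
jack [0.64866662 0.17553995] box -0.20932423406187925 0.09632570661823364
```

```bash
cat >> geo.py <<'E'
H=np.array([.525,-.0189]);by=np.array([.9909,-.1349]);e=np.array([.1349,.9909])
def W(d,y,z): return np.r_[H+d*e+y*by,z]
def where():
    s=ctrl.state();p=s['eef_pos'];q=p[:2]-H
    R=s['orientation']
    print("t %.2f d %.4f by %.4f z %.4f"%(s['t'],q@e,q@by,p[2]),"F e,by,z",(s['force'][:2]@e).round(2),(s['force'][:2]@by).round(2),s['force'][2].round(2),"yaw off deg",np.degrees(np.arctan2(R[1,1],R[0,1])+.1353).round(2))
def todp(d,y,z):
    s=ctrl.state();print("dp cm",(s['orientation'].T@(W(d,y,z)-s['eef_pos'])*100).round(2))
E
python3 -c "
from geo import *
where();todp(-.10,-.015,.268)"
```

```text
t 0.15 d -0.6186 by -0.2595 z 0.2371 F e,by,z 0.22 -0.87 -0.57 yaw off deg -65.08
dp cm [ 44.02 -36.72  -3.05]
```

```bash
python3 -m handwheel '[{"dp":[2,-2,-2],"spin":-5},{"dp":[7,-6,-3],"spin":-13},{"dp":[11.5,-10,-3],"spin":-22},{"dp":[16.5,-14,-3],"spin":-31},{"dp":[21.5,-18,-3],"spin":-40},{"dp":[26.5,-22,-3],"spin":-49},{"dp":[31.5,-26,-3],"spin":-58},{"dp":[36.5,-30,-3],"spin":-65},{"dp":[41,-34,-3],"spin":-65},{"dp":[44,-36.7,-3],"spin":-65}]' 1 5
python3 -m handwheel '[{"dp":[0,0,0],"spin":0},{"dp":[0,0,0],"spin":0},{"dp":[0,0,0],"spin":0}]'
python3 - <<'E'
from geo import *
import cv2
from plant import snapshot
where();todp(-.06,-.015,.268)
cv2.imwrite("pics/scene2.png",snapshot("scene")[60:340,120:420,::-1].repeat(2,0).repeat(2,1))
E
```

```text
t: 1.4
eef_pos: [0.4976, -0.1139, 0.2677]
orientation: [[0.134, 0.991, 0.0], [0.991, -0.134, 0.0], [0.001, 0.0, -1.0]]
force: [1.4, -0.6, -0.2]
opening: 0.007
grasp_force: 0.0
t: 1.78
eef_pos: [0.4959, -0.1181, 0.2676]
orientation: [[0.138, 0.99, -0.001], [0.99, -0.138, -0.001], [-0.001, -0.0, -1.0]]
force: [-0.2, -0.5, 0.5]
opening: 0.003
grasp_force: 0.0
t 1.77 d -0.1022 by -0.0154 z 0.2676 F e,by,z -0.47 -0.11 0.52 yaw off deg -0.21
dp cm [ 4.22  0.03 -0.05]
```

View pics/scene2.png

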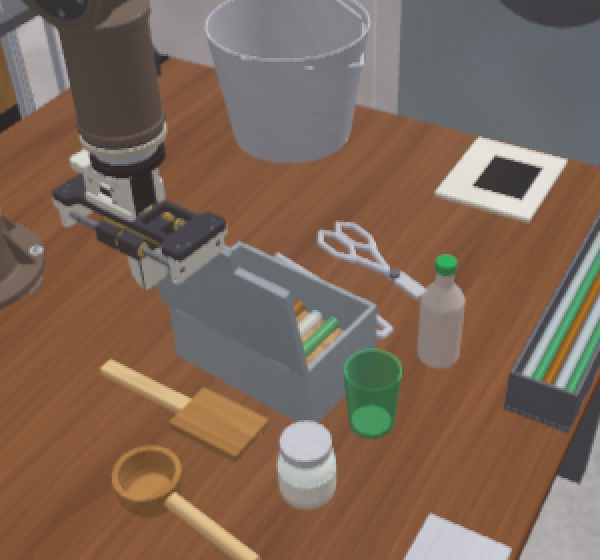

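The finger, shut, stands just behind the leaning lid. Nothing has been disturbed. Next I'll feel for contact.

```bash
python3 -m handwheel '[{"dp":[2,0,0],"spin":0},{"dp":[4,0,0],"spin":0},{"dp":[4.5,0,0],"spin":0},{"dp":[5,0,0],"spin":0},{"dp":[5.5,0,0],"spin":0},{"dp":[5.5,0,0],"spin":0}]' | tail -3; python3 -c "
from geo import *
where()"
python3 -m handwheel '[{"dp":[0.5,0,0],"spin":0},{"dp":[1,0,0],"spin":0},{"dp":[1,0,0],"spin":0}]' >/dev/null; python3 - <<'E'
from geo import *
import cv2
from plant import snapshot
where()
im=snapshot("top")[:,:,::-1]
cv2.imwrite("pics/top3.png",cv2.resize(im[175:315,215:365],(600,560),interpolation=cv2.INTER_CUBIC))
E
```

```text
force: [0.7, -0.5, 0.6]
opening: 0.003
grasp_force: 0.3
t 2.58 d -0.0459 by -0.0149 z 0.2678 F e,by,z -0.41 0.79 0.57 yaw off deg -0.09
t 2.95 d -0.0349 by -0.0149 z 0.2677 F e,by,z -0.04 0.27 -0.15 yaw off deg -0.02
```

View pics/top3.png

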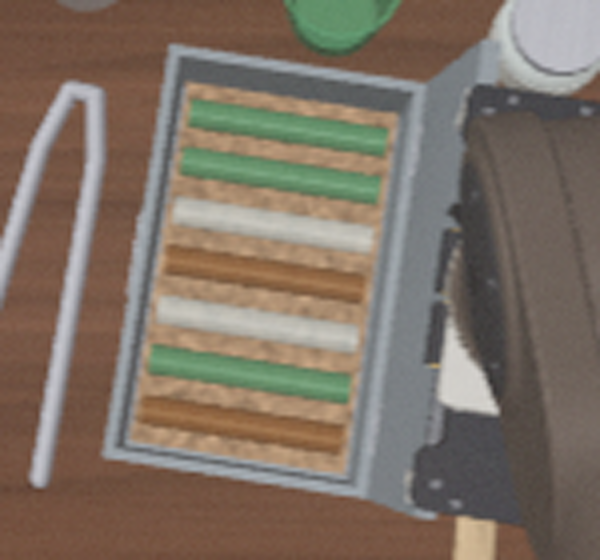

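The lid follows the finger: its far corner moved from (519,45) to (497,40), so it is now near 1.67. Next I'll push it past balance and catch it straight away.

```bash
python3 -m handwheel '[{"dp":[0.7,0,0],"spin":0},{"dp":[1.4,0,0],"spin":0},{"dp":[2.1,0,0],"spin":0},{"dp":[2.8,0,0],"spin":0},{"dp":[3.5,0,0],"spin":0},{"dp":[4.1,0,0],"spin":0},{"dp":[4.1,0,0],"spin":0}]' >/dev/null; python3 - <<'E'
from geo import *
import cv2
from plant import snapshot
where()
im=snapshot("top")[:,:,::-1]
cv2.imwrite("pics/top4.png",cv2.resize(im[175:315,215:365],(600,560),interpolation=cv2.INTER_CUBIC))
E
```

```text
t 3.88 d 0.0062 by -0.0149 z 0.2677 F e,by,z 0.2 0.41 -0.09 yaw off deg -0.01
```

View pics/top4.png

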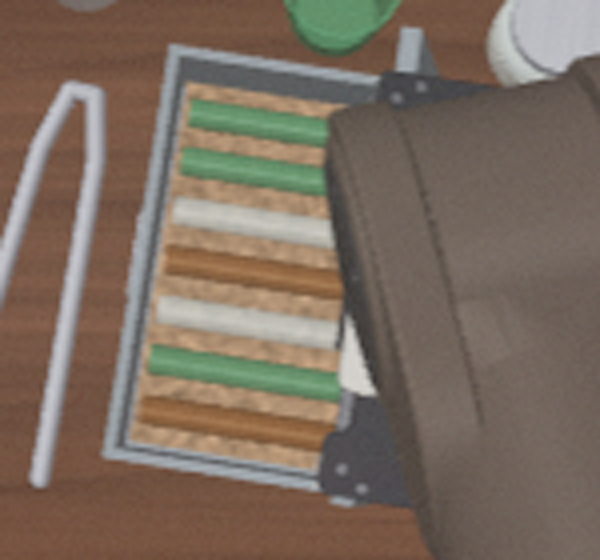

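The lid's far corner is now at about (398–424, 30), which puts it near 1.41. It has tipped past balance, so I'll catch it now.

```bash
python3 -m handwheel '[{"dp":[-0.3,0,-5],"spin":0},{"dp":[1.5,0,-6],"spin":0},{"dp":[7,0,-6],"spin":0},{"dp":[11.8,0,-5],"spin":0},{"dp":[12,0,-1],"spin":0},{"dp":[12,0,3.5],"spin":0},{"dp":[12,0,3.8],"spin":0},{"dp":[12,0,3.8],"spin":0}]' >/dev/null; python3 - <<'E'
from geo import *
import cv2
from plant import snapshot
where()
a=snapshot("top")[150:315,215:365,::-1];b=snapshot("scene")[100:265,150:330,::-1]
cv2.imwrite("pics/c5.png",cv2.resize(cv2.hconcat([a,b]),(800,400),interpolation=cv2.INTER_CUBIC))
where()
E
```

```text
t 4.92 d 0.1258 by -0.0143 z 0.2307 F e,by,z -0.51 -0.09 1.36 yaw off deg -0.07
t 5.03 d 0.1260 by -0.0137 z 0.2316 F e,by,z 0.32 -0.2 1.02 yaw off deg -0.09
```

View pics/c5.png

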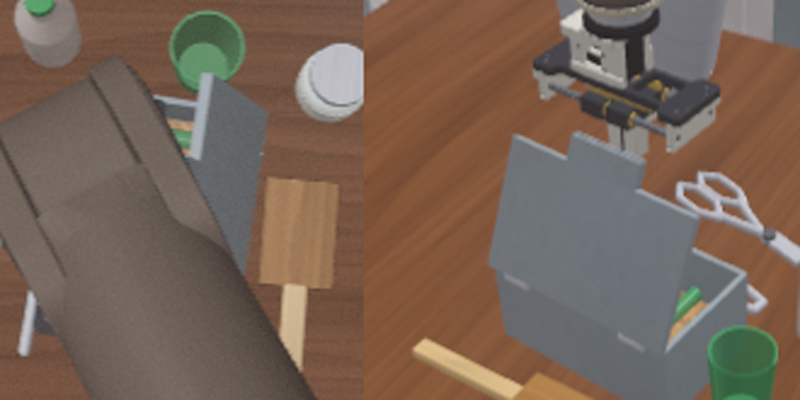

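The finger is now on the lip side, and the lid is still falling at about 1.15. I'll wait for it to come to rest on the finger.

```bash
for i in 1 2 3 4; do python3 -m handwheel '[{"dp":[0,0,0],"spin":0},{"dp":[0,0,0],"spin":0}]' >/dev/null; python3 -c "
from geo import *
where()"; done
```

```text
t 5.28 d 0.1255 by -0.0143 z 0.2305 F e,by,z -0.19 -0.23 -0.69 yaw off deg -0.09
t 5.53 d 0.1257 by -0.0146 z 0.2298 F e,by,z 2.45 0.13 0.25 yaw off deg -0.06
t 5.78 d 0.1257 by -0.0146 z 0.2298 F e,by,z 1.49 0.39 -0.23 yaw off deg -0.06
t 6.03 d 0.1256 by -0.0146 z 0.2298 F e,by,z 2.24 0.99 0.26 yaw off deg -0.07
```

It's caught: contact came at t≈5.4, and about 2 N has rested steadily on the finger at 0.87 rad. I'll hold it there a bit longer, then lower along the lip's arc.

```bash
python3 -m handwheel '[{"dp":[0,0,0],"spin":0},{"dp":[0,0,0],"spin":0},{"dp":[0,0,0],"spin":0},{"dp":[0,0,0],"spin":0},{"dp":[0,0,0],"spin":0},{"dp":[0,0,0],"spin":0},{"dp":[0,0,0],"spin":0}]' >/dev/null; python3 -c "
from geo import *
where()"
python3 -m handwheel '[{"dp":[0.5,0,0.5],"spin":0},{"dp":[1.1,0,1],"spin":0},{"dp":[1.6,0,1.5],"spin":0},{"dp":[2.0,0,2.0],"spin":0},{"dp":[2.5,0,2.6],"spin":0},{"dp":[2.9,0,3.1],"spin":0},{"dp":[3.3,0,3.7],"spin":0},{"dp":[3.7,0,4.3],"spin":0},{"dp":[4.1,0,5],"spin":0},{"dp":[4.4,0,5.6],"spin":0}]' >/dev/null; python3 -c "
from geo import *
where()"; python3 -m handwheel '[{"dp":[0,0,0],"spin":0},{"dp":[0,0,0],"spin":0}]' >/dev/null;python3 -c "
from geo import *
where()"
```

```text
t 6.90 d 0.1255 by -0.0146 z 0.2298 F e,by,z 3.28 1.52 0.97 yaw off deg -0.07
t 8.15 d 0.1718 by -0.0146 z 0.1739 F e,by,z 10.03 1.29 3.45 yaw off deg 0.01
t 8.40 d 0.1719 by -0.0146 z 0.1739 F e,by,z 10.34 1.34 1.99 yaw off deg 0.03
```

```bash
for i in 1 2 3; do python3 -m handwheel '[{"dp":[0.05,0,0],"spin":0},{"dp":[0.05,0,0],"spin":0}]' >/dev/null; python3 -c "
from geo import *
where()"; done
python3 - <<'E'
import cv2
from plant import snapshot
b=snapshot("scene")[130:290,190:330,::-1]
cv2.imwrite("pics/c6.png",cv2.resize(b,(560,640),interpolation=cv2.INTER_CUBIC)[:600])
E
```

```text
t 8.65 d 0.1719 by -0.0146 z 0.1739 F e,by,z 8.34 1.43 1.81 yaw off deg 0.0
t 8.90 d 0.1720 by -0.0146 z 0.1738 F e,by,z 7.04 1.85 0.95 yaw off deg -0.01
t 9.15 d 0.1721 by -0.0146 z 0.1736 F e,by,z 6.45 1.37 0.67 yaw off deg -0.02
```

View pics/c6.png

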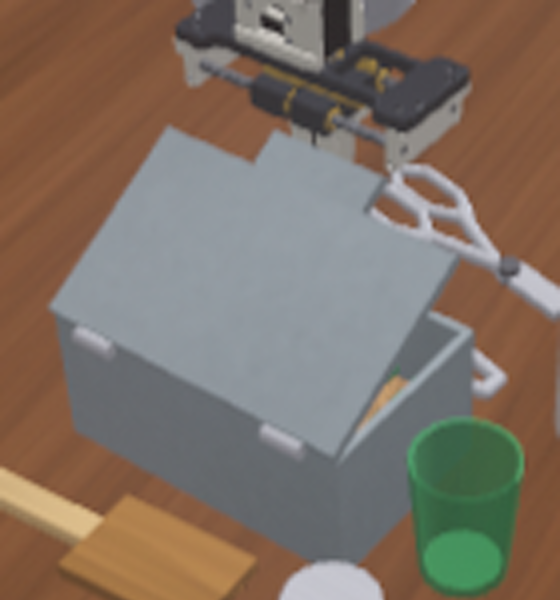

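The lid rests on the finger at about 0.45 rad, clearly ajar, with the finger outside the lip. I'll continue along the arc.

```bash
python3 -m handwheel '[{"dp":[0.24,0,0.49],"spin":0},{"dp":[0.42,0,0.9],"spin":0},{"dp":[0.6,0,1.32],"spin":0},{"dp":[0.75,0,1.74],"spin":0},{"dp":[0.9,0,2.16],"spin":0},{"dp":[1.04,0,2.59],"spin":0},{"dp":[1.16,0,3.02],"spin":0},{"dp":[1.28,0,3.46],"spin":0}]' >/dev/null; python3 -c "
from geo import *
where()"; python3 -m handwheel '[{"dp":[0,0,0],"spin":0},{"dp":[0,0,0],"spin":0}]' >/dev/null;python3 -c "
from geo import *
where()"
```

```text
t 10.20 d 0.1865 by -0.0145 z 0.1393 F e,by,z 9.78 1.58 -0.22 yaw off deg 0.03
t 10.45 d 0.1866 by -0.0146 z 0.1393 F e,by,z 10.59 1.13 0.47 yaw off deg 0.04
```

```bash
python3 -m handwheel '[{"dp":[0.1,0,0.35],"spin":0},{"dp":[0.18,0,0.7],"spin":0},{"dp":[0.24,0,1.05],"spin":0},{"dp":[0.3,0,1.4],"spin":0},{"dp":[0.36,0,1.75],"spin":0},{"dp":[0.42,0,2.1],"spin":0},{"dp":[0.47,0,2.4],"spin":0},{"dp":[0.52,0,2.7],"spin":0}]' >/dev/null; python3 -c "
from geo import *
where()"; python3 -m handwheel '[{"dp":[0,0,0],"spin":0},{"dp":[0,0,0],"spin":0}]' >/dev/null;python3 - <<'E'
from geo import *
where()
import cv2
from plant import snapshot
b=snapshot("scene")[140:280,190:330,::-1]
cv2.imwrite("pics/c7.png",cv2.resize(b,(600,600),interpolation=cv2.INTER_CUBIC))
E
```

```text
t 11.45 d 0.1925 by -0.0145 z 0.1124 F e,by,z 13.41 1.13 -1.17 yaw off deg 0.06
t 11.70 d 0.1925 by -0.0145 z 0.1124 F e,by,z 12.56 0.4 -0.71 yaw off deg 0.06
```

View pics/c7.png

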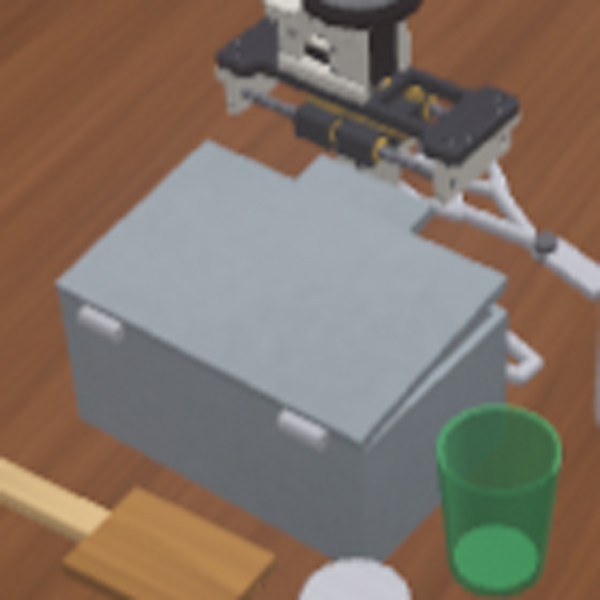

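The lid is almost down, at about 0.1 rad, with a thin gap showing at (440,370). I'll lower the last bit slowly.

```bash
w(){ python3 -c "
from geo import *
where()"; }; python3 -m handwheel '[{"dp":[0.02,0,0.15],"spin":0},{"dp":[0.04,0,0.3],"spin":0},{"dp":[0.06,0,0.45],"spin":0},{"dp":[0.07,0,0.6],"spin":0},{"dp":[0.08,0,0.75],"spin":0},{"dp":[0.09,0,0.9],"spin":0},{"dp":[0.1,0,1.05],"spin":0},{"dp":[0.1,0,1.2],"spin":0},{"dp":[0.1,0,1.35],"spin":0},{"dp":[0.1,0,1.4],"spin":0}]' >/dev/null;w
for i in 1 2 3 4; do python3 -m handwheel '[{"dp":[0,0,0.1],"spin":0},{"dp":[0,0,0.2],"spin":0},{"dp":[0,0,0.2],"spin":0}]' >/dev/null;w;done
```

```text
t 13.00 d 0.1940 by -0.0145 z 0.0984 F e,by,z 14.16 1.34 -1.84 yaw off deg 0.08
t 13.38 d 0.1941 by -0.0145 z 0.0964 F e,by,z 15.5 1.13 -2.02 yaw off deg 0.09
t 13.75 d 0.1943 by -0.0145 z 0.0944 F e,by,z 15.33 1.74 -2.74 yaw off deg 0.09
t 14.12 d 0.1943 by -0.0145 z 0.0925 F e,by,z 14.38 2.2 -1.91 yaw off deg 0.09
t 14.50 d 0.1944 by -0.0145 z 0.0904 F e,by,z 14.6 1.34 -2.52 yaw off deg 0.1
```

```bash
w(){ python3 -c "
from geo import *
where()"; }; 
for i in 1 2 3 4; do python3 -m handwheel '[{"dp":[0,0,0.1],"spin":0},{"dp":[0,0,0.15],"spin":0},{"dp":[0,0,0.15],"spin":0}]' >/dev/null;w;done; python3 - <<'E'
import cv2
from plant import snapshot
b=snapshot("scene")[140:280,190:330,::-1]
cv2.imwrite("pics/c8.png",cv2.resize(b,(600,600),interpolation=cv2.INTER_CUBIC))
E
```

```text
t 14.88 d 0.1944 by -0.0146 z 0.0889 F e,by,z 15.01 1.67 -2.98 yaw off deg 0.1
t 15.25 d 0.1945 by -0.0145 z 0.0877 F e,by,z 14.12 0.98 -1.11 yaw off deg 0.09
t 15.62 d 0.1945 by -0.0143 z 0.0870 F e,by,z 12.01 -1.03 8.39 yaw off deg 0.1
t 16.00 d 0.1945 by -0.0141 z 0.0856 F e,by,z 12.77 -0.53 8.78 yaw off deg 0.09
```

View pics/c8.png

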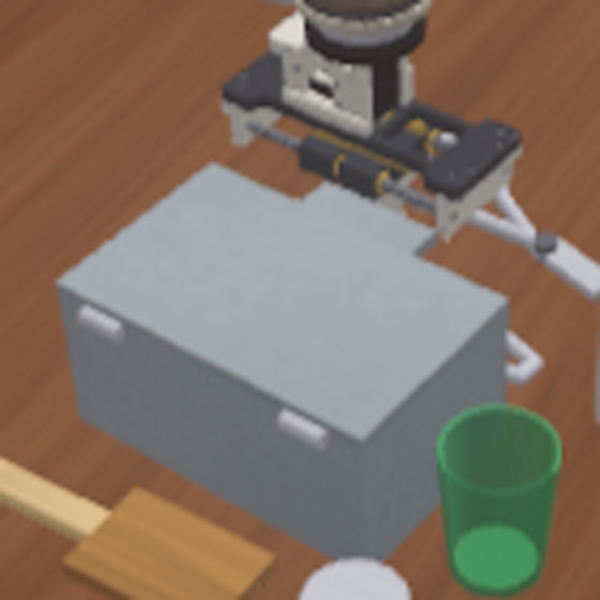

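The lid is shut: the gap has gone, and the vertical force flipped once the lid met the rim. I'll retreat outward, then up.

```bash
python3 -m handwheel '[{"dp":[0.5,0,0],"spin":0},{"dp":[1.5,0,0],"spin":0},{"dp":[3,0,0],"spin":0},{"dp":[3.5,0,-2],"spin":0},{"dp":[3.5,0,-6],"spin":0},{"dp":[3.5,0,-11],"spin":0},{"dp":[3.5,0,-16],"spin":0},{"dp":[3.5,0,-18],"spin":0},{"dp":[3.5,0,-18],"spin":0},{"dp":[3.5,0,-18],"spin":0}]' >/dev/null; python3 - <<'E'
import cv2
from plant import snapshot
from geo import *
where()
a=snapshot("top")[:,:,::-1];b=snapshot("scene")[:,:,::-1]
cv2.imwrite("pics/end.png",cv2.resize(cv2.hconcat([a,b]),(800,300),interpolation=cv2.INTER_AREA))
E
```

```text
t 17.30 d 0.2247 by -0.0151 z 0.2628 F e,by,z 0.07 0.43 -1.18 yaw off deg -0.06
```

View pics/end.png

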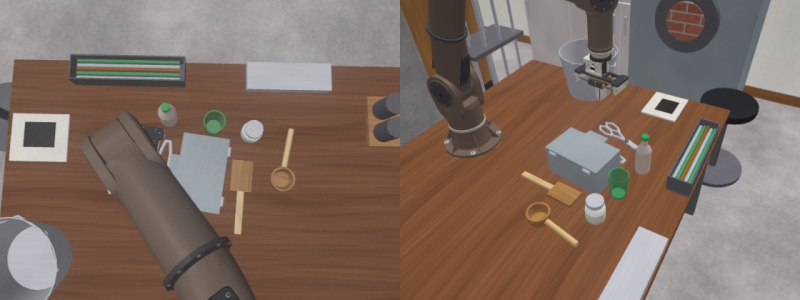

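The lid is shut, the bystanders I can see stand where they were, and the gripper is clear in the air. I'll hand the job in.

```bash
python3 -c "
from plant import ctrl
print(ctrl.finish_job())"
```

```text
the job is handed in; nothing more can be done
None
```

The lid was tipped past its balance point, caught at about 0.87 rad and rested there about 1.4 s, then lowered on the finger until shut; the job went in at about 17 s with the arm clear and no bystander seen to have moved.

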